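# Shut and bolt the bath cupboard

## Robot

A 6-joint arm with a two-finger parallel gripper is mounted at the origin on the work surface. World frame = base frame: x ahead of the robot, y to its left, z up, the work surface at z = 0. Lengths are in m, angles in rad, forces in N, time in s.
With the tool pointing down it reaches from about 0.275 to 0.75 m from the base axis. Payload 10.2 kg.
Tool frame: the origin (TCP) lies on the centre line of the jaws, within the pads' length; the fingertips stand 17 mm ahead of it and the grasp point (between the pads) lies 2 mm behind it (r.finger_overhang is the distance from the TCP to the fingertips, in m); x points along the fingers, z is the direction in which the jaws open and shut, and the axes are right-handed (so a half turn about x gives the same grasp; the last joint's range is limited). The gripper opens to 85 mm and grips with 20 to 120 N. Pads are 22 mm wide; open, the fingers measure 114 mm over their backs; the gripper's body (76 mm by 85 mm) begins 54 mm behind the grasp point. The pads swing forward as they close: fully open they stand 13 mm farther back than shut.
Start: joints at [0.95, 0.313, 1.498, -0, 1.331, -0.223], TCP at [0.203, 0.484, 0.248] pointing down, gripper open.
Joint ranges: [-2.94, 2.94], [-0.97, 2.17], [0.19, 2.56], [-1.23, 4.37], [0.02, 3.11], [-2.88, 2.88]. Speed limits (rad/s): [2.39, 2.39, 3.01, 3.14, 3.14, 3.14].

## Interface

Orientations are given as a rotation vector (axis times angle).
In Python, from station import r gives the robot as it stands. Calls block until the motion is done:
- r.goto(position, orientation): joint-space move of the TCP to a pose.
- r.move_straight(position, attitude=None, v=0.15): straight line of the TCP; attitude=None keeps the orientation; v is the mean speed in m/s.
- r.move_joints(angles): joint-space move.
- r.grip(opening, grasp_force=None): finger opening in m; grasp_force is the grip in N (None keeps the last); returns when the fingers have stopped.
- r.sleep(seconds).
- r.ik(position, orientation): joint angles nearest the present ones, or None.
- r.grab_frame(name): name is "scene" or "top" or "wrist"; returns a dict with "img" (400x640x3 uint8, red, green, blue), "camera_matrix" (3x3 intrinsics, pixels), "D" ([k1, k2, p1, p2, k3] as OpenCV has them; the pictures are not rectified), "T" (4x4, takes a point from camera to world coordinates). Camera axes: x right, y up, looking along -z (the intrinsics and any distortion apply to the point x, -y, -z); pixel columns grow to the right and rows downward; lengths in m; the calibration is good to about 2 mm. A picture is of the moment at which its call begins. There is no depth.
A pose or a line that the arm cannot do raises r.MotionError and nothing moves.
- r.job_done(): hands the job in, once; it reports no verdict.
Trained networks look in a picture, given as the dict that the camera call returned (one of the last four; its "shot" number tells which), for a name from the list of things; names that differ only in an ending like _2 or _b are one class to them, and where a whole thing is asked for, a point or a joint stands for the part that bears it (a point fixed in the world has none). Each returns a list of dicts, best first, with "conf" (0 to 1); they miss things now and then, are a little off and sometimes report something else, mostly with a low value. They report only what shows in the picture. A call takes as long as a camera call.
- r.spot_in(target, picture): "rect" ([left, top, right, bottom] in pixels, round what is visible of it).
- r.spot_point(target, picture): "centre" ([column, row] in pixels: a listed point, or the origin of a listed thing).
Readings, each from a call of its own:
- r.current_time_s(): time.
- r.current_joints(): joint angles.
- r.current_qd(): joint speeds.
- r.current_joint_efforts(): joint torques, N m.
- r.current_tool_pos(): TCP position.
- r.current_ee_rot(): TCP orientation.
- r.current_contact_force(): force on the tool from outside, world axes, zero at the start.
- r.current_wrist_torque(): the same for the moment, N m.
- r.current_width(): finger opening in m.
Only numpy, scipy, OpenCV 4.12 (cv2) and the standard library are available. Lean on these libraries where they do the work, as an engineer would, in place of code of your own. Each camera call takes 0.05 s, during which the arm holds its last target. There are 200 camera calls.

## Task

The little cupboard's door has been left ajar. Push the door fully shut with your fingertips, and only then push its bolt sideways by the knob until it is right through the keeper on the frame. Only push, gently: do not pinch or grip anything, leave the other things where they are, and finish clear of everything.

Things in the scene. Friction and masses are not known exactly. Their poses are not given: they have to be found in the camera images.
- cupboard: Tiny fixed wooden cupboard with a green door, on a stub of tiled wall. Origin: on the shelf below its middle. Front looks along its own -x; +y is on the left seen from the front; z up. Carcass x -60 to +62 mm (top board overhangs to -68), y -145 to +110, 110 to 282 above the shelf, open space beneath. Tiled wall behind it (x 62 to 92), 344 tall.
- keeper (a point): Middle of the keeper, a steel staple round the bolt's line, 12 mm wide along y, on the fixed frame strip beside the door's free edge (strip 38 wide, flush with the shut door's outer face). Cupboard frame x -85, y -116, 235 mm above the shelf; it stands 23 mm out from the strip. Axes are the cupboard's.
- door_hinge (a point): Point on the door's vertical hinge line (cupboard frame x -60, y +110) at the height of the door's top edge, 270 mm above the shelf; fixed, axes the cupboard's. The door's inner face turns about this line: at angle q it runs from it along (-sin q, -cos q) in the cupboard's x, y, and its outer face looks along (-cos q, +sin q).
- door (a joint): Opening angle q of the door, rad: 0 fully shut (a stop), growing as it opens; ajar at the start. Panel 14 mm thick (outer face 14 out from the hinge line), 212 wide, 110 to 270 above the shelf. Stiff hinge, about 0.12 N m: it stays where it is left. Nothing stands on its outer face from the hinge to 140 mm along it.
- bolt_knob (a point): Middle of the bolt's brass ball knob, 18 mm across, on a 12 mm stem straight out from the door: 36 mm out from the outer face, 35 below the door's top edge, 150 along the door from the hinge when drawn back. The 11 mm rod runs from the stem to the free edge, 15.5 out, in a guide block 193 to 207 from the hinge, 19 out. Axes turn with the door (cupboard's at q=0).
- bolt (a joint): How far the bolt has slid along the door towards its free edge, m: 0 drawn back, 0.032 at its far stop. With the door shut the tip enters the keeper at about 0.012 and comes through at 0.024. Takes about 1.5 N and stays where it is left.
- lota: polished steel lota (water pot), 110 mm across, 105 tall, open top. Bystander standing or lying on the shelf: leave it where it is. Origin: centre of its underside.
- bottle: green glass bottle with white twist cap, 56 mm across, 160 tall. Bystander standing or lying on the shelf: leave it where it is. Origin: centre of its underside.
- mug: yellow plastic mug with side handle, 84 mm across, 90 tall. Bystander standing or lying on the shelf: leave it where it is. Origin: centre of its underside.
- soap_holder: oval green soap holder with a white soap on it, 140 x 60, 36 tall. Bystander standing or lying on the shelf: leave it where it is. Origin: centre of its underside.
- nailbrush: wooden nailbrush, 85 x 36, 32 tall. Bystander standing or lying on the shelf: leave it where it is. Origin: centre of its underside.
- pumice: grey pumice stone, 70 x 45, 30 tall, lies beneath the cupboard. Bystander standing or lying on the shelf: leave it where it is. Origin: centre of its underside.
- tweezers: steel tweezers lying flat, 110 long, 7 thick. Bystander standing or lying on the shelf: leave it where it is. Origin: centre of its underside.

How it is judged:
On the way, in this order (a step that is already met when the one before it is completed fails the run):
1. the door is shut with the bolt still drawn back (value of joint door below 0.04 rad and value of joint bolt below 0.01 m), for 0.2 s.
2. the bolt is pushed through the keeper with the door shut (value of joint door below 0.04 rad and value of joint bolt above 0.022 m), for 0.2 s.
At the end, for the whole second after the job is handed in: The door is shut (within 0.04 rad), the bolt has slid more than 22 mm so that it is through the keeper, and every bystander stands as it was, within 20 mm (all of step 2 and distance of each of lota, bottle, mug, soap_holder, nailbrush, pumice, tweezers from where it was at the start of the episode below 0.02 m and angle between each of lota, bottle, mug, soap_holder, nailbrush, pumice, tweezers's own z axis and vertical below 0.2 rad); the robot touches nothing.
It fails at once if the bolt is thrown while the door is open (value of joint bolt above 0.012 m and value of joint door above 0.06 rad).
It fails at once if the door, its bolt or the knob is pinched or forced (over 35 N) (contact force between the fingers and door above 35 N).
It fails at once if one of the other things is shifted, lifted or carried (over 20 mm) (distance of any of lota, bottle, mug, soap_holder, nailbrush, pumice, tweezers from where it was at the start of the episode above 0.02 m).
It also fails if it takes over 40 s, if anything falls off the work surface, if the arm or the gripper's body presses on something with over 40 N, if the wrist force passes 120 N, or if a joint passes its speed limit or range.

## Working session

There is one attempt and no reset: what is moved stays moved. The work goes in short steps, each a Python script; the robot and the scene stay as the last script left them, time stands still between calls to the robot, and variables do not carry over. Pictures are saved under pics/ and viewed, about 8 in all and at most 12, crops included, and the job is handed in when it is done.

```bash
mkdir -p pics; ls; cat > h.py <<'E'
from station import r
import numpy as np, cv2
from scipy.spatial.transform import Rotation as R
def proj(f,P):
    T=f["T"]; p=(np.asarray(P,float).reshape(-1,3)-T[:3,3])@T[:3,:3]
    p=p*[1,-1,-1]
    return cv2.projectPoints(p.reshape(-1,1,3),np.zeros(3),np.zeros(3),np.array(f["camera_matrix"],float),np.array(f["D"],float))[0].reshape(-1,2)
def ray(f,px):
    u=cv2.undistortPoints(np.array([[px]],float),np.array(f["camera_matrix"],float),np.array(f["D"],float))[0,0]
    d=f["T"][:3,:3]@np.array([u[0],-u[1],-1.]); return f["T"][:3,3],d/np.linalg.norm(d)
def onz(f,px,z):
    o,d=ray(f,px); return o+d*(z-o[2])/d[2]
def tri(obs):
    A=np.zeros((3,3));b=np.zeros(3)
    for f,px in obs:
        o,d=ray(f,px);M=np.eye(3)-np.outer(d,d);A+=M;b+=M@o
    return np.linalg.solve(A,b)
def save(f,n): cv2.imwrite("pics/"+n,f["img"][:,:,::-1])
E
python3 - <<'E'
from h import *
for n in ["scene","top"]:
    f=r.grab_frame(n); save(f,n+"0.png"); print(n,f["T"].round(3).tolist())
    for t in ["keeper","door_hinge","bolt_knob","cupboard"]+"lota bottle mug soap_holder nailbrush pumice tweezers".split():
        p=r.spot_point(t,f)[:2]; print(t,[(np.round(a["centre"],1).tolist(),round(a["conf"],2)) for a in p])
print(r.current_time_s())
E
```

```text
pics
scene [[-0.37, -0.746, 0.554, 1.188], [0.929, -0.307, 0.207, 0.22], [0.016, 0.591, 0.807, 1.054], [0.0, 0.0, 0.0, 1.0]]
keeper [([401.9, 270.5], 0.87)]
door_hinge [([395.6, 187.7], 0.91)]
bolt_knob [([357.9, 228.5], 0.67)]
cupboard [([405.7, 265.3], 0.9)]
lota [([280.8, 226.8], 0.63)]
bottle [([242.7, 195.2], 0.79)]
mug [([302.7, 200.1], 0.93), ([257.8, 161.5], 0.72)]
soap_holder [([350.1, 217.7], 0.93)]
nailbrush [([305.5, 258.0], 0.53)]
pumice [([402.1, 268.7], 0.44)]
tweezers [([257.1, 162.6], 0.69), ([400.5, 266.9], 0.53)]
top [[-0.02, 0.982, -0.187, 0.379], [-1.0, -0.02, 0.002, -0.005], [-0.001, 0.187, 0.982, 1.292], [0.0, 0.0, 0.0, 1.0]]
keeper [([205.5, 139.7], 0.56)]
door_hinge [([229.2, 219.9], 0.76)]
bolt_knob [([259.8, 163.4], 0.49)]
cupboard [([212.7, 211.4], 0.56)]
lota [([358.9, 195.4], 0.96)]
bottle [([260.2, 160.1], 0.73), ([424.8, 222.1], 0.68)]
mug [([358.7, 246.2], 0.56)]
soap_holder [([294.4, 239.5], 0.67)]
nailbrush [([320.2, 175.1], 0.69)]
pumice []
tweezers [([441.6, 272.3], 0.57)]
1.2
```

```bash
python3 -c "
import cv2,numpy as np
a=cv2.imread('pics/scene0.png');b=cv2.imread('pics/top0.png');cv2.imwrite('pics/b0.png',cv2.resize(np.vstack([a,b]),(480,600),interpolation=cv2.INTER_AREA))"
```

```text
(no output)
```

View pics/scene0.png

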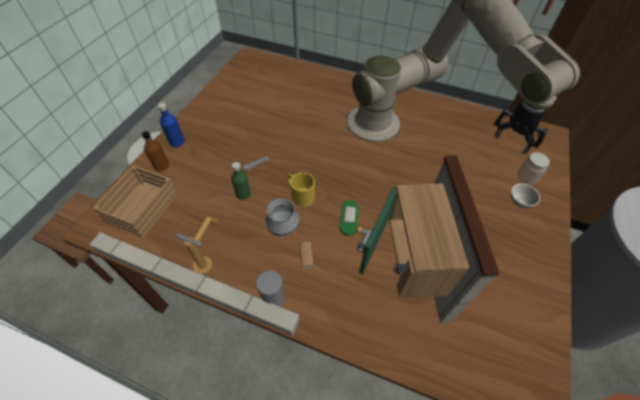

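View pics/top0.png

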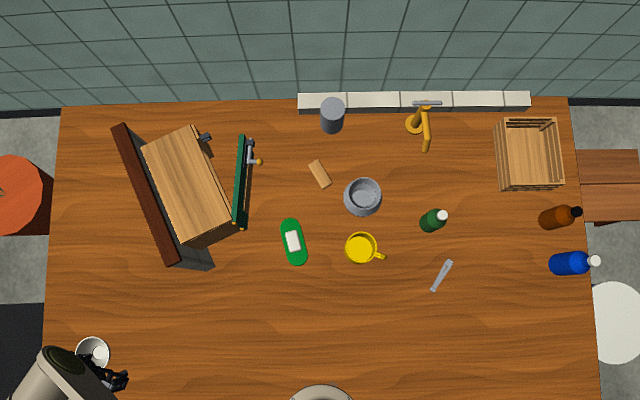

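The scene picture shows the cupboard at about (430,240), with the green door ajar and the knob near (360,231). In the top picture the hinge is at about (232,226), the knob at (260,162) and the keeper at (206,139). The lota, mug, soap holder and nailbrush all stand in front of the door. Next I'll fit the cupboard pose and the door angle.

```bash
cat >> h.py <<'E'
from scipy.optimize import least_squares
def model(p,s=0.):
    x,y,a,q=p; Rz=R.from_euler('z',a).as_matrix(); t=np.array([x,y,0])
    w=lambda c:t+Rz@np.asarray(c,float)
    al=np.array([-np.sin(q),-np.cos(q),0]); out=np.array([-np.cos(q),np.sin(q),0])
    h=np.array([-.06,.11,.27])
    d=lambda u,o,dz=0:w(h+al*u+out*o+[0,0,dz])   # along, out(from inner face), dz from top edge
    return w,d,Rz
def fit(obs,p0):
    """obs: list of (frame, name, px)"""
    def pt(p,n):
        w,d,_=model(p)
        return {"keeper":lambda:w([-.085,-.116,.235]),"door_hinge":lambda:w([-.06,.11,.27]),
          "bolt_knob":lambda:d(.15,.05,-.035),"cupboard":lambda:w([0,0,0])}[n]()
    f=lambda p:np.concatenate([proj(fr,pt(p,n))[0]-px for fr,n,px in obs])
    s=least_squares(f,p0,loss="soft_l1"); return s.x,f(s.x).reshape(-1,2)
E
python3 - <<'E'
from h import *
obs=[];F={}
for n in ["scene","top"]:
    f=F[n]=r.grab_frame(n)
    for t in ["keeper","door_hinge","bolt_knob","cupboard"]:
        a=r.spot_point(t,f)[0]["centre"]; 
        obs.append((f,t,np.array(a)))
for t in ["keeper","door_hinge","bolt_knob"]: print(t,tri([(f,p) for f,n,p in obs if n==t]).round(3))
p,e=fit(obs,[.5,.35,-1.2,.5]); print(p.round(4)); print([(o[1],x.round(1).tolist()) for o,x in zip(obs,e)])
w,d,_=model(p)
np.save("p.npy",p)
for n,f in F.items():
    im=f["img"].copy()
    P=[d(0,0),d(.212,0),d(.212,.014),d(0,.014),d(.15,.05,-.035),d(.212,.014,-.16)]+[w(c) for c in [(-.085,-.116,.235),(-.068,-.145,.282),(-.068,.11,.282),(.062,.062,.282),(.092,.11,.344)]]
    for q in proj(f,P): cv2.drawMarker(im,tuple(int(v) for v in q.round()),(255,0,0),0,5,1)
    c=proj(f,w([-.04,0,.2]))[0].astype(int); c=np.clip(c,[100,75],[540,325])
    F[n]=cv2.resize(im[c[1]-75:c[1]+75,c[0]-100:c[0]+100],None,fx=4,fy=4)[:, :]
cv2.imwrite("pics/fit.png",cv2.resize(np.hstack(list(F.values())),(800,300))[:,:,::-1])
for t,z in [("lota",0),("mug",0),("soap_holder",0),("nailbrush",0)]:
    f=r.grab_frame("top"); print(t,onz(f,r.spot_point(t,f)[0]["centre"],z).round(3))
E
```

```text
keeper [0.746 0.268 0.243]
door_hinge [0.522 0.199 0.254]
bolt_knob [0.673 0.128 0.232]
[ 0.6415  0.1917 -1.5046 -1.3115]
[('keeper', [21.3, -66.5]), ('door_hinge', [1.2, 72.1]), ('bolt_knob', [-0.8, -2.4]), ('cupboard', [-34.4, 0.4]), ('keeper', [-0.6, 91.6]), ('door_hinge', [-24.4, -93.9]), ('bolt_knob', [3.7, 0.6]), ('cupboard', [36.3, -13.7])]
lota [ 0.619 -0.129  0.   ]
mug [ 0.484 -0.118  0.   ]
soap_holder [0.501 0.071 0.   ]
nailbrush [ 0.694 -0.018  0.   ]
```

View pics/fit.png

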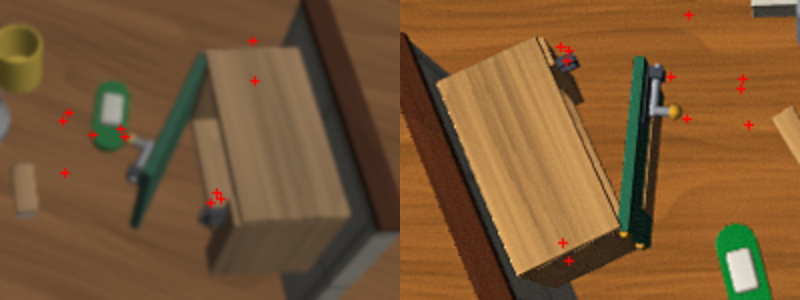

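The starting yaw was wrong: the front actually looks towards world -y. I'll refit with yaw ≈ 1.86.

```bash
python3 - <<'E'
from h import *
obs=[];F={}
for n in ["scene","top"]:
    f=F[n]=r.grab_frame(n)
    for t in ["keeper","door_hinge","bolt_knob","cupboard"]:
        a=r.spot_point(t,f)[0]["centre"]; 
        obs.append((f,t,np.array(a)))
p,e=fit(obs,[.6,.3,1.86,.4]); print(p.round(4)); print([(o[1],x.round(1).tolist()) for o,x in zip(obs,e)])
w,d,_=model(p)
np.save("p.npy",p)
for n,f in F.items():
    im=f["img"].copy()
    P=[d(0,0),d(.212,0),d(.212,.014),d(0,.014),d(.15,.05,-.035),d(.212,.014,-.16)]+[w(c) for c in [(-.085,-.116,.235),(-.068,-.145,.282),(-.068,.11,.282),(.062,.11,.282),(.092,.11,.344)]]
    c=proj(f,w([-.04,0,.2]))[0].astype(int); c=np.clip(c,[100,75],[540,325])
    F[n]=cv2.resize(im[c[1]-75:c[1]+75,c[0]-100:c[0]+100],None,fx=4,fy=4)
    for q in proj(f,P): cv2.drawMarker(F[n],tuple(int(v) for v in ((q-c+[100,75])*4+2)),(255,0,0),0,12,1)
cv2.imwrite("pics/fit2.png",cv2.resize(np.vstack(list(F.values())),(400,600))[:,:,::-1])
cv2.imwrite("pics/fit2.png",cv2.resize(np.hstack(list(F.values())),(800,300),interpolation=cv2.INTER_AREA)[:,:,::-1])
print("hinge",d(0,.014),"knob",d(.15,.05,-.035),"free",d(.212,.014),"keeper",w((-.085,-.116,.235)), "front",w((-1,0,0))-w((0,0,0)))
pp=p.copy();pp[3]=0;print("knob shut",model(pp)[1](.15,.05,-.035))
E
```

```text
[ 0.6029  0.3001  2.012  -0.1953]
[('keeper', [2.0, 0.4]), ('door_hinge', [0.3, -0.1]), ('bolt_knob', [-3.6, -23.9]), ('cupboard', [1.7, -0.9]), ('keeper', [1.9, -0.3]), ('door_hinge', [0.4, -0.1]), ('bolt_knob', [-45.9, 0.1]), ('cupboard', [0.2, -1.9])]
hinge [0.53733105 0.18758412 0.27      ] knob [0.67935336 0.24779761 0.235     ] free [0.7078118  0.31360124 0.27      ] keeper [0.74404269 0.27274482 0.235     ] front [ 0.42702869 -0.90423807  0.        ]
knob shut [0.68599631 0.21768468 0.235     ]
```

View pics/fit2.png

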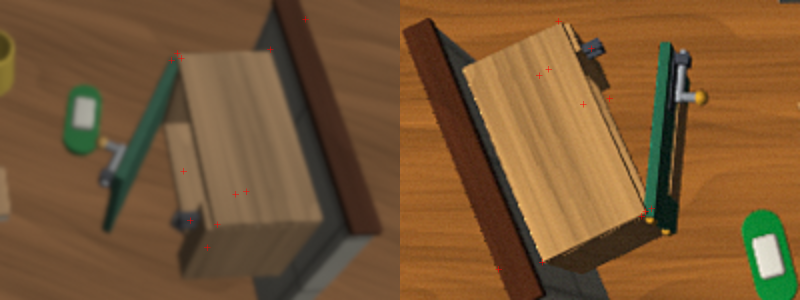

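The cupboard pose fits to within 2 px, but q fell into a false minimum. I'll solve q on its own, then check reachability and plan the path.

```bash
cat >> h.py <<'E'
def att(p,q,sgn):
    """tool down, tool z along the door at angle q (sgn picks the half turn)"""
    Rz=R.from_euler('z',p[2]).as_matrix(); z=sgn*Rz@np.array([-np.sin(q),-np.cos(q),0]); x=np.array([0,0,-1.])
    return R.from_matrix(np.column_stack([x,np.cross(z,x),z])).as_rotvec()
def at(p,q,u,o,z):
    """world point u along the door, o out from outer face, height z, door angle q"""
    P=np.array(p,float); P[3]=q; return model(P)[1](u,.014+o,z-.27)
E
python3 - <<'E'
from h import *
p=np.load("p.npy"); k=np.array([.673,.128,.232])
qs=np.linspace(0,1,201); e=[np.linalg.norm(at(p,q,.15,.036,.235)-k) for q in qs]
q=qs[np.argmin(e)]; print("q",q,min(e)); p[3]=q; np.save("p.npy",p)
for s in (1,-1):
    for n,P,qq in [("over",at(p,q,.105,.06,.36),q),("pre",at(p,q,.105,.05,.25),q),("shut",at(p,0,.105,.011,.25),0),("knobpre",at(p,0,.11,.036,.25),0),("knobend",at(p,0,.16,.036,.25),0),("knobover",at(p,0,.11,.036,.33),0)]:
        j=r.ik(P,att(p,qq,s)); print(s,n,P.round(3),None if j is None else np.round(j,2))
    P=[.42*np.cos(.9),.42*np.sin(.9),.42]
    print(r.ik(P,att(p,q,s)),r.ik([.42,.06,.42],att(p,q,s)))
E
```

```text
q 0.5750000000000001 0.0038265516364411533
1 over [0.623 0.111 0.36 ] [-0.01  0.53  0.89 -0.    1.72  0.13]
1 pre [0.625 0.121 0.25 ] [ 0.01  0.56  1.12 -0.    1.46  0.14]
1 shut [0.635 0.221 0.25 ] [ 0.16  0.65  0.97 -0.    1.51 -0.28]
1 knobpre [0.65  0.201 0.25 ] [ 0.13  0.68  0.94 -0.    1.53 -0.31]
1 knobend [0.695 0.222 0.25 ] [ 0.15  0.82  0.68 -0.    1.64 -0.29]
1 knobover [0.65  0.201 0.33 ] [ 0.13  0.67  0.75 -0.    1.72 -0.31]
[ 6.19428588e-01  1.04346475e-02  1.41716908e+00 -4.44089210e-16
  1.71398893e+00  7.53224349e-01] [-0.13577928  0.02054953  1.40688183  0.          1.71416129 -0.00198352]
-1 over [0.623 0.111 0.36 ] None
-1 pre [0.625 0.121 0.25 ] None
-1 shut [0.635 0.221 0.25 ] [0.16 0.65 0.97 0.   1.51 2.86]
-1 knobpre [0.65  0.201 0.25 ] [0.13 0.68 0.94 0.   1.53 2.83]
-1 knobend [0.695 0.222 0.25 ] [0.15 0.82 0.68 0.   1.64 2.85]
-1 knobover [0.65  0.201 0.33 ] [0.13 0.67 0.75 0.   1.72 2.83]
[ 6.19428588e-01  1.04346475e-02  1.41716908e+00 -4.44089210e-16
  1.71398893e+00 -2.38836831e+00] None
```

```bash
python3 - <<'E'
from h import *
p=np.load("p.npy"); q=p[3]; A=att(p,q,1)
r.grip(0.0,20)
r.move_joints(r.ik([.42*np.cos(.9),.42*np.sin(.9),.42],A))
r.move_joints(r.ik([.42,.06,.42],A))
r.goto(at(p,q,.105,.06,.36),A)
r.move_straight(at(p,q,.105,.05,.25),A)
f=r.grab_frame("top"); g=r.grab_frame("scene")
h=r.grab_frame("wrist"); cv2.imwrite("pics/pre.png",np.hstack([cv2.resize(x,(400,300),interpolation=cv2.INTER_AREA) for x in (f["img"][80:290,100:380],g["img"][100:310,240:520])])[:,:,::-1])
print(r.current_time_s(),r.current_contact_force(),r.current_width(),r.current_tool_pos(),r.finger_overhang)
E
```

```text
7.4083 [ 1.15019428 -0.35382289 -0.21108224] 0.00028050267468720895 [0.62480152 0.12131705 0.25112831] 0.017
```

View pics/pre.png

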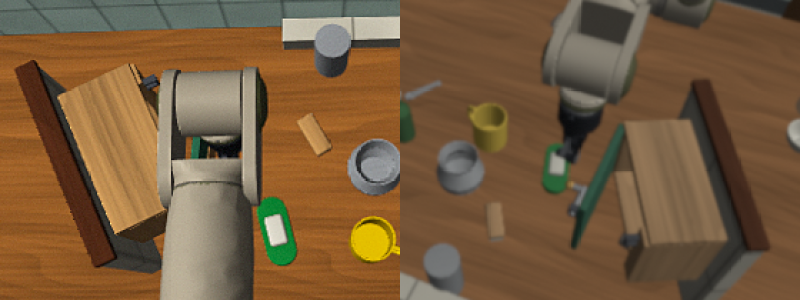

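The gripper is in front of the door, on the hinge side of the knob, with nothing touching. Now I'll push the door along its arc while watching the force.

```bash
python3 - <<'E'
from h import *
p=np.load("p.npy"); q0=p[3]
r.move_straight(at(p,q0,.105,.018,.25),att(p,q0,1),v=.08)
F0=np.array(r.current_contact_force())
def fo(q): return (np.array(r.current_contact_force())-F0)@(at(p,q,0,1,0)-at(p,q,0,0,0))
log=[]
for q in list(np.arange(q0,.06,-.06))+[.05]:
    r.move_straight(at(p,q,.105,.011,.25),att(p,q,1),v=.06)
    log.append((round(q,2),round(fo(q),1)))
    if log[-1][1]>12: break
o=.011+.05*.105
while q==.05 and o>-.003:
    o-=.001
    r.move_straight(at(p,0,.105,o,.25),att(p,0,1),v=.03); x=fo(0); log.append((round(o,4),round(x,1)))
    if x>8: break
print(log, r.current_time_s())
g=r.grab_frame("scene"); cv2.imwrite("pics/shut.png",cv2.resize(g["img"][130:310,300:540],(800,600))[:,:,::-1])
print([(a["centre"],a["conf"]) for a in r.spot_point("bolt_knob",g)], proj(g,at(p,0,.15,.036,.235)))
E
```

```text
[(np.float64(0.58), np.float64(-0.5)), (np.float64(0.52), np.float64(0.8)), (np.float64(0.46), np.float64(0.8)), (np.float64(0.4), np.float64(0.3)), (np.float64(0.34), np.float64(1.0)), (np.float64(0.28), np.float64(0.6)), (np.float64(0.22), np.float64(0.7)), (np.float64(0.16), np.float64(-0.2)), (np.float64(0.1), np.float64(0.3)), (0.05, np.float64(0.4)), (0.0152, np.float64(0.2)), (0.0142, np.float64(0.6)), (0.0132, np.float64(0.4)), (0.0122, np.float64(4.5)), (0.0112, np.float64(8.2))] 11.7917
[([385.5, 239.4], 0.58)] [[387.38371755 241.41860396]]
```

View pics/shut.png

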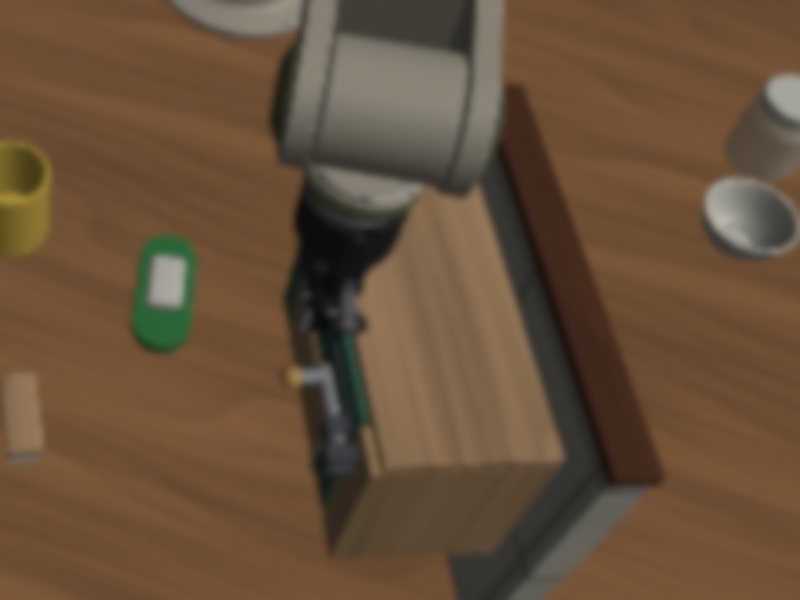

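The door is on its stop: the force rose sharply at the expected depth. The knob shows at about (387,243), still drawn back. I'll back off and push the knob towards the keeper.

```bash
python3 - <<'E'
from h import *
p=np.load("p.npy"); A=att(p,0,1)
al=at(p,0,1,0,0)-at(p,0,0,0,0)
r.move_straight(at(p,0,.105,.036,.25),A,v=.08)
r.move_straight(at(p,0,.105,.036,.240),A,v=.08)
r.sleep(.3); F0=np.array(r.current_contact_force()); log=[]
u=.118; r.move_straight(at(p,0,u,.036,.24),A,v=.06)
while u<.170:
    u+=.002; r.move_straight(at(p,0,u,.036,.24),A,v=.04)
    x=-(np.array(r.current_contact_force())-F0)@al; log.append((round(u,3),round(float(x),1)))
    if x>6: break
print(log,r.current_time_s(),r.current_contact_force())
g=r.grab_frame("scene"); cv2.imwrite("pics/bolt.png",cv2.resize(g["img"][190:310,340:500],(800,600))[:,:,::-1])
print([(a["centre"],a["conf"]) for a in r.spot_point("bolt_knob",g)], proj(g,[at(p,0,.15+s,.036,.235) for s in (0,.024,.032)]))
E
```

```text
[(0.12, -1.6), (0.122, -0.9), (0.124, -0.8), (0.126, -0.3), (0.128, -0.8), (0.13, -0.4), (0.132, 0.5), (0.134, 0.9), (0.136, -0.6), (0.138, 0.4), (0.14, -0.3), (0.142, 0.4), (0.144, -0.3), (0.146, 0.2), (0.148, 0.4), (0.15, -0.1), (0.152, -0.5), (0.154, -0.1), (0.156, 0.4), (0.158, 1.8), (0.16, 11.3)] 18.5417 [-10.70254971  -5.50225138   1.98419085]
[([389.0, 249.9], 0.54)] [[387.38371755 241.41860396]
 [388.96238332 249.64061342]
 [389.49868917 252.43612459]]
```

View pics/bolt.png

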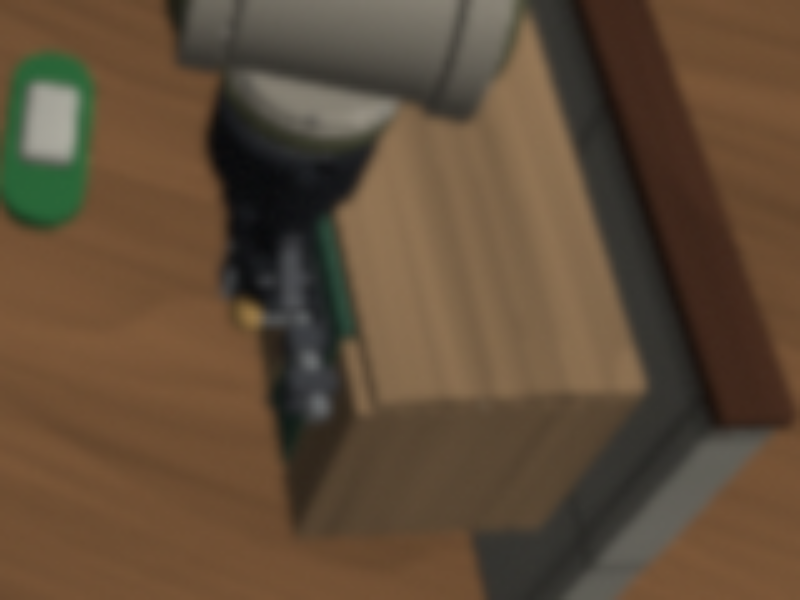

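The knob now shows at about (389,253), where the model puts it at full throw, and the rod's bright end is past the keeper. The force jumped at u=0.160, as expected at the far stop. I'll retreat and check.

```bash
python3 - <<'E'
from h import *
p=np.load("p.npy"); A=att(p,0,1)
r.move_straight(at(p,0,.14,.036,.24),A,v=.06)
r.move_straight(at(p,0,.13,.10,.25),A,v=.12)
r.move_straight(at(p,0,.11,.13,.36),A,v=.15)
r.goto([.45,-.1,.42],A); r.sleep(.5)
g=r.grab_frame("scene"); t=r.grab_frame("top")
for n,f in (("scene",g),("top",t)):
    k=r.spot_point("bolt_knob",f)
    print(n,[(a["centre"],a["conf"]) for a in k][:1],proj(f,[at(p,0,.15+s,.036,.235) for s in (0,.032)]).round(1).tolist())
print("force",r.current_contact_force(),r.current_tool_pos(),r.current_time_s())
for n in "lota mug soap_holder nailbrush".split():
    a=r.spot_point(n,t); print(n,onz(t,a[0]["centre"],0).round(3) if a else None)
cv2.imwrite("pics/end.png",np.hstack([cv2.resize(g["img"][150:330,300:480],(400,400)),cv2.resize(t["img"][100:280,100:280],(400,400))])[:,:,::-1])
E
```

```text
scene [([388.2, 249.4], 0.46)] [[387.4, 241.4], [389.5, 252.4]]
top [([221.4, 146.8], 0.53)] [[225.6, 158.9], [220.4, 147.7]]
force [0.29366329 0.01327725 0.49485672] [ 0.44999921 -0.10000098  0.42000837] 22.6917
lota [ 0.632 -0.126  0.   ]
mug [ 0.49  -0.118  0.   ]
soap_holder [0.511 0.062 0.   ]
nailbrush [ 0.698 -0.022  0.   ]
```

View pics/end.png

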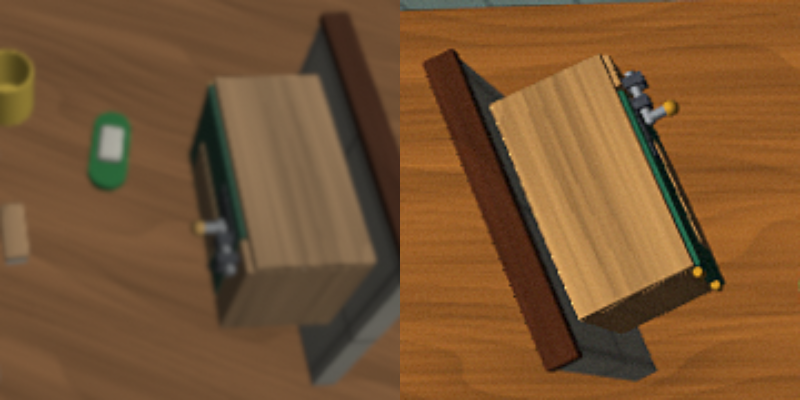

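The door is flush and the bolt spans the guide and the keeper. In the top view the knob is at (221.5,148), against (220.4,147.7) predicted for full throw. The arm is clear, so I'm handing in.

```bash
python3 -c "
from station import r
r.job_done()"
```

```text
the job is handed in; nothing more can be done
```

The door is shut and the bolt is pushed fully through the keeper. I handed the job in at about 22.7 s; no verdict is reported.

- **Door:** I pushed it shut along its arc with the closed fingertips. The force stayed at about 1 N or less until it rose to 8 N at the expected stop, with the bolt still drawn back.
- **Bolt:** I then pushed the knob sideways until it reached its far stop, where the force rose to about 11 N.
- **Last checks:** The final pictures show the door flush and the rod through the keeper. The top camera puts the knob within about 1.5 px of full throw. The scene camera's network placed it about 3 px short, which is roughly 23 mm of throw instead of 32. The force stop and my reading of the pictures agree with full throw. The arm ended clear, with no contact force.
- **Other things:** The lota, mug, soap holder and nailbrush measured 6–14 mm from their first readings. I put that down to network error, since the tool stayed well above them. I did not re-measure the bottle, tweezers or pumice, but the arm never went near them.

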